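Set the dosing pipette and open the safety-capped liquid bottle

TASK

Get ready to draw a dose of liquid: first turn the blue sleeve of the upright dosing pipette to 5 (its orange pointer at the red five-dot mark) so that it clicks in there. Then press the red safety cap of the brown bottle down, keep it down while you twist it anticlockwise until it is free, lift it off and finish still holding the cap upright in the gripper about 5 cm straight above the bottle's mouth, with the sleeve still on 5. Leave the other things on the bench where they are.

Things in the scene. Friction and masses are not known exactly. Their poses are not given: they have to be found in the camera images.
- bottle: brown bottle, 68 mm across, clamped in a steel holder (foot 112x112x12 mm, cup 82 mm across up to height 50 mm); fixed to the bench, it neither turns nor shifts. Origin at the centre of the holder's underside, z up. Its shoulder begins to narrow at height 84 mm; the neck stands from height 103 to 130 mm.
- mouth (a point): centre of the bottle's mouth, on top of the neck, 130 mm above the bench; axes as the bottle's
- cap: loose red round push-and-turn cap, white marks on top, 50 mm across, 23.5 mm tall, 35 g; origin at the centre of its lower edge, z up. Closed: origin 14 mm below the mouth point, x axis along the bottle's. To free it, press it down at least 4 mm (hard stop at 5.5 mm) and, while down, turn it anticlockwise seen from above by 0.65 to 1.4 rad, best 1.05 (hard stop near 1.5).
- cap_top (a point): centre of the cap's top face, 23.5 mm above the cap's origin. Grip the cap from above by its round side. A spring holds it up with 4 N closed and 9 N pressed fully down; once turned free it rises 4 mm by the spring and must be lifted straight up 15 mm or more to clear the neck.
- doser: white dosing pipette, upright in a dark round foot 96 mm across, fixed to the bench. Origin: centre of the underside, z up. At height 80 mm a white scale disc 84 mm across; on its -x side (towards the robot) six marks with one to six dots: value v is at angle pi + 0.35 (v - 3.5) rad about z from its x axis: 1 at the left, 6 at the right for the robot; mark 5 is red, the rest black.
- dose_sleeve (a joint): turn of the blue sleeve in rad, growing anticlockwise seen from above; it clicks in at 0, 0.35, 0.70, 1.05, 1.40 and 1.75, which are the values 1 to 6 (5 = 1.40). It starts somewhere from 1 to 3. An orange pointer line runs over its top and down its side to the scale. Turning past a click takes less than 0.1 N m.
- sleeve_grip (a point): on the sleeve's axis, 117 mm above the bench, where to grip it: the sleeve is a knurled cylinder 40 mm across from height 89 to 125 mm, tapering to 128, with a white pin 14 mm across on top up to height 137 mm; the scale disc below is at 80 mm. Its axes turn with the sleeve.
- cast_2: a cream plaster dental cast, 61x65x29 mm; a loose bystander to be left alone, origin at the centre of its underside
- flask_half_c: an open grey metal flask half, 122x146x37 mm; a loose bystander to be left alone, origin at the centre of its underside
- wax_stick_b: a pink wax stick, 36x85x9 mm; a loose bystander to be left alone, origin at the centre of its underside
- tape_roll: a roll of beige tape lying flat, 104 mm across, 25 mm high; a loose bystander to be left alone, origin at the centre of its underside
- brush_blue: a thin dark blue brush, 225 mm long; a loose bystander to be left alone, origin at the centre of its underside
- flask_lid: a grey metal flask lid, 122x146x34 mm; a loose bystander to be left alone, origin at the centre of its underside
Things that resemble listed ones, but are neither listed nor needed, are in the scene too. Of the things shaped like the cap, the red one is meant.

How it is judged:
On the way, in this order (a step that is already met when the one before it is completed fails the run):
1. the sleeve is clicked in at 5 while the bottle is still closed (value of joint dose_sleeve between 1.28 and 1.52 rad and velocity of joint dose_sleeve between -0.1 and 0.1 rad/s and z of cap in the frame of mouth below -0.01 m and angle between the x axis of cap and the x axis of bottle, either way round below 0.25 rad), for 0.3 s.
2. the closed cap is pressed down by the gripper (z of cap in the frame of mouth below -0.017 m and horizontal distance between cap and mouth below 0.005 m and angle between the x axis of cap and the x axis of bottle, either way round below 0.35 rad and contact force between any of the fingers, the arm and cap above 1 N).
3. the cap is turned free of its lugs while still on the neck (angle between the x axis of cap and the x axis of bottle, either way round above 0.5 rad and horizontal distance between cap and mouth below 0.006 m and z of cap in the frame of mouth below -0.007 m).
At the end, for the whole second after the job is handed in: The gripper holds the cap still and upright (within 0.3 rad), touching nothing of the bottle, with its lower edge 25 to 90 mm above the mouth and its centre within 25 mm of the mouth's axis; the sleeve is on 5 (1.28 to 1.52 rad) (value of joint dose_sleeve between 1.28 and 1.52 rad and z of cap in the frame of mouth between 0.025 and 0.09 m and horizontal distance between cap and mouth below 0.025 m and angle between cap's own z axis and vertical below 0.3 rad and contact force between the fingers and cap above 2 N and contact force between cap and bottle below 0.05 N and linear speed of cap below 0.03 m/s); the arm keeps its last pose, push and grip.
It fails at once if a bystander is shifted by more than 20 mm (distance of any of cast_2, flask_half_c, wax_stick_b, tape_roll, brush_blue, flask_lid from where it was at the start of the episode above 0.02 m).
It also fails if it takes over 48 s, if anything falls off the work surface, if the arm or the gripper's body presses on something with over 40 N, if the wrist force passes 120 N, or if a joint passes its speed limit or range.

ROBOT

A 6-joint arm with a two-finger parallel gripper is mounted at the origin on a cart in front of the work surface, level with it; the furniture and walls round the work are solid. World frame = base frame: x ahead of the robot, y to its left, z up, the work surface at z = 0. Lengths are in m, angles in rad, forces in N, time in s.
With the tool pointing down it reaches from about 0.375 to 0.9 m from the base axis. Payload 3.1 kg.
Tool frame: the origin (TCP) lies at the very end of the fingers, on their centre line; the grasp point (between the pads) lies 19 mm behind it; z points along the fingers, y is the line along which they close (so a half turn about z gives the same grasp; the last joint's range is limited). The gripper opens to 85 mm and grips with 20 to 120 N. Pads are 22 mm wide; open, the fingers measure 114 mm over their backs; the gripper's body (76 mm by 85 mm) begins 54 mm behind the grasp point. The pads swing forward as they close: fully open they stand 13 mm farther back than shut.
Start: joints at [-1.391, 0.527, 1.433, -0, 1.181, -0.178], TCP at [0.219, -0.585, 0.204] pointing down, gripper open.
Joint ranges: [-3.08, 3.08], [-0.75, 2.2], [0.22, 2.44], [-1.43, 4.57], [0, 2.65], [-2.85, 2.85]. Speed limits (rad/s): [2.79, 2.79, 3.14, 3.14, 3.14, 3.14].

INTERFACE

Orientations are given as a unit quaternion [x, y, z, w].
In Python, from station import sense, snapshot, camera_params, sign_off gives the robot as it stands.
- The arm moves only by the shell command python3 -m handwheel 'ROWS' [OPENING] [FORCE]. ROWS is JSON, a list that holds one entry, the list of rows, each a list of 4 numbers: the shift along the tool's x, y, z in units of 25 mm (1.0 is 25 mm), then the turn about the tool's z in units of 6 degrees (1.0 is 6 degrees). A call has 1 to 20 rows; each row shifts and turns the commanded pose from where the row before left it, along the tool's axes as they then stand; what a row does not reach is not made up. A row lasts 1/8 s, in which the tool goes at most 62.5 mm and 10.7 degrees, less where a joint would pass 70% of its speed; a pose out of reach is approached as far as the arm can. A call is refused whole if a number of a shift passes 1 or a number of a turn 1, either way. A call with a gripper value outside its range is refused whole. OPENING is the finger opening in mm, from 0 to 85.4, set as the call begins (- or left out, the last holds). The fingers move at their own pace and stop on an object; FORCE is the grip in N (left out, the last holds). Time passes only in rows, so rows that do not move let the fingers close. It gives the time, the measured TCP pose, the force, the opening and the grip force at its end, in the units of the state.
- sense(): the state, without advancing time (a new reading comes with each control period).
- snapshot(name): name is "side" or "top"; returns (picture, depth): 400x640x3 uint8, red, green, blue; 400x640 float32, m along the optical axis (not along the pixel's ray), 0 where there is no reading.
- camera_params(name): a dict with "mtx" (3x3 intrinsics, pixels), "extrinsics" (4x4, takes a point from camera to world coordinates). Camera axes: x right, y up, looking along -z (the intrinsics and any distortion apply to the point x, -y, -z); pixel columns grow to the right and rows downward; lengths in m; the calibration is good to about 2 mm. A picture is of the moment at which its call begins. camera_params takes no time and is no camera call.
- sign_off(): hands the job in; it is judged then, once.
The state is a dict: "t": time; "q": joint angles; "qd": joint speeds; "tau": joint torques, N m; "tcp_pos": TCP position; "tool_rot": TCP orientation; "force": force on the tool from outside, world axes, zero at the start; "ft_torque": the same for the moment, N m; "finger_gap": opening from 0.0 (shut) to 1.0 (fully open); "gripper_force": force on a finger pad.
Only numpy, scipy, OpenCV 4.12 (cv2) and the standard library are available. Lean on these libraries where they do the work, as an engineer would, in place of code of your own. Each camera call takes 0.05 s, during which the arm holds its last target. There are 200 camera calls.

## Working session

There is one attempt and no reset: what is moved stays moved. The work goes in short steps, Python scripts to look and compute and a shell command to move; the robot and the scene stay as the last step left them, time stands still between calls to the robot, and variables do not carry over. Pictures are saved under pics/ and viewed, at most 10 in all, crops included, and the job is handed in when it is done.

```bash
ls; mkdir -p pics
python3 - <<'E'
from station import *
import cv2,numpy as np
for n in("top","side"):
    p,d=snapshot(n); np.save(f"pics/{n}_d.npy",d); cv2.imwrite(f"pics/{n}.png",p[:,:,::-1])
    c=camera_params(n); print(n,np.round(c["mtx"],1).tolist(),np.round(c["extrinsics"],3).tolist())
print(sense())
E
```

```text
pics
top [[447.3, 0.0, 323.9], [0.0, 447.3, 202.1], [0.0, 0.0, 1.0]] [[0.012, 0.995, -0.104, 0.413], [-1.0, 0.014, 0.025, -0.025], [0.026, 0.103, 0.994, 1.486], [0.0, 0.0, 0.0, 1.0]]
side [[438.9, 0.0, 326.2], [0.0, 438.9, 202.8], [0.0, 0.0, 1.0]] [[0.959, 0.169, -0.229, 0.157], [-0.284, 0.528, -0.8, -1.374], [-0.014, 0.832, 0.554, 1.004], [0.0, 0.0, 0.0, 1.0]]
{'t': 0.1, 'q': array([-1.39049952e+00,  5.28360173e-01,  1.43378125e+00, -1.28094338e-05,
        1.18139448e+00, -1.78531672e-01]), 'qd': array([-0.00037273, -0.00119279, -0.00207757, -0.00162984,  0.0016514 ,
        0.00144775]), 'tau': array([ 1.37986440e-04, -4.43305743e+01, -1.78586644e+01, -2.16460016e-04,
        3.87683103e-03, -4.47581300e-06]), 'tcp_pos': array([ 0.21936431, -0.58449389,  0.20303728]), 'tool_rot': array([ 9.83947493e-01,  1.78455561e-01, -6.78039117e-06, -9.71615669e-04]), 'force': array([ 0.10021943, -0.84543477, -0.32106132]), 'ft_torque': array([ 0.0172707 , -0.01870971,  0.0013805 ]), 'gripper_force': 0.0, 'finger_gap': 1.0052573237159255}
```

View pics/top.png

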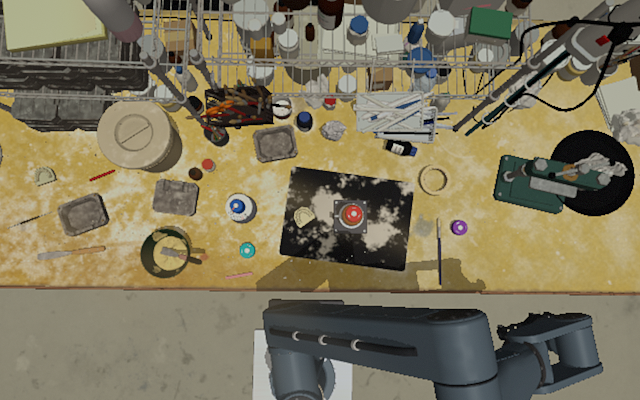

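View pics/side.png

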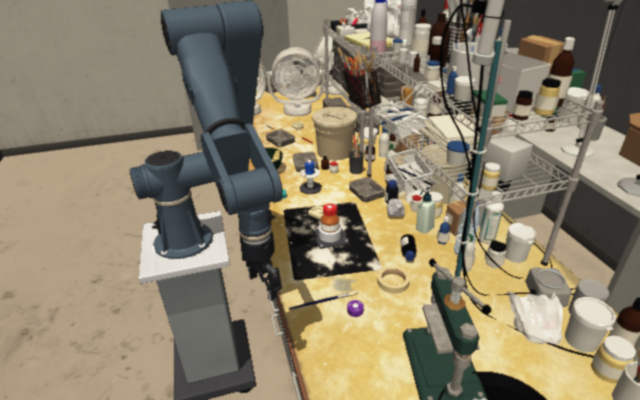

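The top view has the red cap at about (352,214) and the doser at about (238,206). In the side view they are at about (330,210) and (310,165). I'll enlarge both.

Run:
```python
import cv2,numpy as np
t=cv2.imread("pics/top.png");s=cv2.imread("pics/side.png")
def c(im,u,v,w=25,z=8): return cv2.resize(im[v-w:v+w,u-w:u+w],None,fx=z,fy=z,interpolation=cv2.INTER_CUBIC)
a=np.hstack([c(t,352,216,20,9),c(t,238,208,20,9)])
b=np.hstack([c(s,330,222,20,9),c(s,310,174,20,9)])
cv2.imwrite("pics/c1.png",np.vstack([a,b])[:, :]) ; print(np.vstack([a,b]).shape)
cv2.imwrite("pics/c1.png",cv2.resize(np.vstack([a,b]),(600,600)))
```

```text
(720, 720, 3)
```

View pics/c1.png

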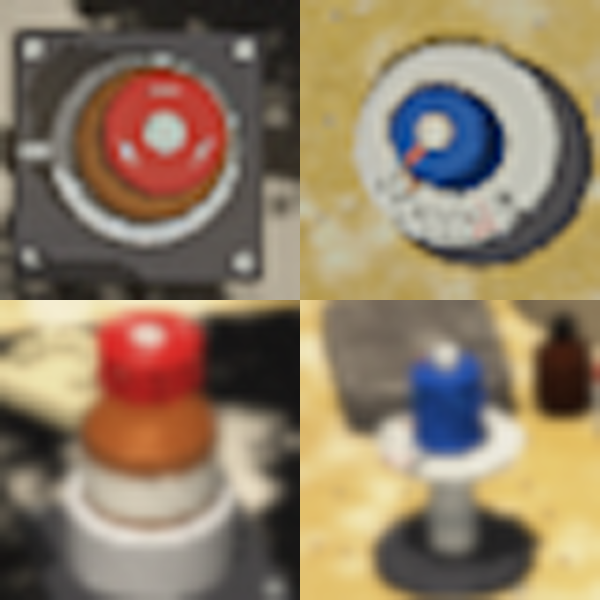

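Reading the crop at 7.5 px per pixel:

| Feature | View | Pixel |
|---|---|---|
| Cap centre | top | (353.6, 213.0) |
| Cap centre | side | (329.6, 206.2) |
| Doser pin | top | (235.3, 205.0) |
| Doser pin | side | (309, 160.4) |

The orange pointer goes down-left. The red mark is at crop (485,222).

```bash
cat > h.py <<'E'
from station import *
import numpy as np
def ray(n,uv):
    c=camera_params(n);E=np.array(c["extrinsics"]);k=np.linalg.inv(np.array(c["mtx"]))@[uv[0],uv[1],1]
    d=E[:3,:3]@[k[0],-k[1],-k[2]]; return E[:3,3],d
def tri(a,b):
    (o,d),(p,e)=ray("top",a),ray("side",b)
    s=np.linalg.lstsq(np.c_[d,-e],p-o,rcond=None)[0]
    A,B=o+s[0]*d,p+s[1]*e; return (A+B)/2,np.linalg.norm(A-B)
def atz(n,uv,z):
    o,d=ray(n,uv); return o+d*(z-o[2])/d[2]
def proj(n,P):
    c=camera_params(n);E=np.array(c["extrinsics"]);q=E[:3,:3].T@(np.array(P)-E[:3,3]);q=np.array(c["mtx"])@[q[0],-q[1],-q[2]];return q[:2]/q[2]
E
python3 - <<'E'
from h import *
import cv2
cap=tri((353.6,213.0),(329.6,206.2));pin=tri((235.3,205.0),(309,160.4)); print(cap,pin)
print("z-fixed cap",atz("top",(353.6,213),.1395),atz("side",(329.6,206.2),.1395),"pin",atz("top",(235.3,205),.137),atz("side",(309,160.4),.137))
d=np.load("pics/top_d.npy");c=camera_params("top")
for u,v in((354,213),(352,216),(235,205),(238,206),(245,203)):
    o,r=ray("top",(u,v)); print(u,v,np.round(o+r*d[v,u],4))
f=lambda x,y:(218+(x-300+.5)/7.5-.5,188+(y+.5)/7.5-.5)
ctr=atz("top",(235.3,205),.137)[:2]
P=[]
for i,m in enumerate([(390,185),(398,200),(425,215),(455,218),(485,222),(505,198)]):
    q=atz("top",f(*m),.08)[:2]-ctr; print(i+1,np.hypot(*q),np.arctan2(q[1],q[0])%6.283, "nom",np.pi+.35*(i-2.5))
for m,z in(((412,160),.125),((406,178),.1)):
    q=atz("top",f(*m),z)[:2]-ctr; print("ptr",np.hypot(*q),np.arctan2(q[1],q[0])%6.283)
# white disc centre from ellipse
print("disc centre",atz("top",f(457,141),.08))
# cap marks yaw info: tool
from scipy.spatial.transform import Rotation as R
s=sense();M=R.from_quat(s["tool_rot"]).as_matrix();print(np.round(M,3))
# polar unwrapping of scale at ring
t=cv2.imread("pics/top.png");W=np.zeros((120,400,3),np.uint8)
mp=np.array([[proj("top",[ctr[0]+r*np.cos(a),ctr[1]+r*np.sin(a),.08]) for a in np.linspace(1.9,4.4,400)] for r in np.linspace(.046,.018,120)]).astype(np.float32)
cv2.imwrite("pics/polar.png",cv2.resize(cv2.remap(t,mp[...,0],mp[...,1],cv2.INTER_CUBIC),(800,240)))
E
```

```text
(array([ 0.52043585, -0.14908799,  0.13783324]), np.float64(0.0010519605341361678)) (array([0.53952468, 0.20887614, 0.13436062]), np.float64(0.001957900474428013))
z-fixed cap [ 0.52081665 -0.14905417  0.1395    ] [ 0.5192046  -0.15140438  0.1395    ] pin [0.54023678 0.20822925 0.137     ] [0.53738452 0.20416817 0.137     ]
354 213 [ 0.5209 -0.1504  0.1382]
352 216 [ 0.5117 -0.1443  0.1391]
235 205 [0.5402 0.2091 0.1373]
238 206 [0.5385 0.2022 0.1243]
245 203 [0.5525 0.1881 0.0792]
1 0.0322698950773829 2.1492890785550163 nom 2.266592653589793
2 0.03349416402128031 2.364672486767664 nom 2.616592653589793
3 0.032339110155436744 2.7597894542974037 nom 2.9665926535897933
4 0.03109890105527842 3.156421570478866 nom 3.316592653589793
5 0.035095569338588956 3.520852213754805 nom 3.666592653589793
6 0.030740184149076682 3.8944056737024195 nom 4.016592653589793
ptr 0.014890928575547356 2.390808761250338
ptr 0.023390540933263284 2.337292355145608
disc centre [0.54146424 0.20794713 0.08      ]
[[ 0.936  0.351 -0.   ]
 [ 0.351 -0.936  0.002]
 [ 0.    -0.002 -1.   ]]Traceback (most recent call last):
  File "<stdin>", line 22, in <module>
  File "h.py", line 13, in proj
    c=camera_params(n);E=np.array(c["extrinsics"]);q=E[:3,:3].T@(np.array(P)-E[:3,3]);q=np.array(c["mtx"])@[q[0],-q[1],-q[2]];return q[:2]/q[2]
ValueError: time passes only in moves, steps and waits
```

Run:
```python
import h,functools
h.camera_params=functools.lru_cache(h.camera_params)
from h import *
import cv2
t=cv2.imread("pics/top.png");ctr=(.540,.2080)
def pol(z,r0,r1,n):
    mp=np.array([[h.proj("top",[ctr[0]+r*np.cos(a),ctr[1]+r*np.sin(a),z]) for a in np.linspace(1.9,4.4,400)] for r in np.linspace(r1,r0,n)]).astype(np.float32)
    return cv2.resize(cv2.remap(t,mp[...,0],mp[...,1],cv2.INTER_CUBIC),(800,2*n))
im=np.vstack([pol(.08,.018,.046,100),pol(.128,.004,.021,60)])
for i in range(1,6): cv2.line(im,(int((1.9+.5*(i-1)-1.9)/2.5*800),0),(int((.5*(i-1))/2.5*800),12),(0,0,255),2)
cv2.imwrite("pics/polar.png",im)
```

```text
(no output)
```

View pics/polar.png

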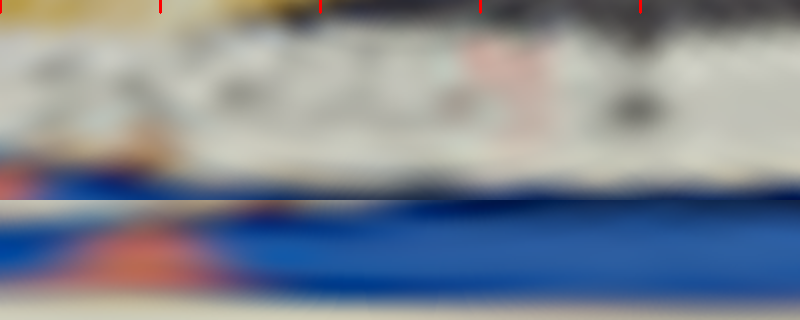

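Triangulation puts the cap top at (0.520, -0.150, 0.138) against a nominal 0.1395. The pin top comes out at (0.540, 0.208, 0.135) against 0.137, and depth agrees with both. In the polar crop the pointer sits at about 2.36 rad. The red mark 5 is at about 3.50 rad (x=510) and mark 6 at 3.88. So the pointer is at about mark 2 and has to turn about 1.1 rad anticlockwise.

I'll move over the doser now.

```bash
python3 -m handwheel '[[[1,-1,0,0],[1,-1,0,0],[1,-1,0,0],[1,-1,0,0],[1,-1,0,0],[1,-1,0,0],[1,-1,0,0],[1,-1,0,0],[1,-1,0,0],[1,-1,0,0],[1,-1,0,0],[1,-1,0,0],[1,-1,0,0],[1,-1,0,0],[1,-1,0,0],[1,-1,0,0],[1,-1,0,0],[1,-1,0,0],[1,-1,0,0],[1,-1,0,0]]]' 85 40
cat > d.py <<'E'
import sys;from h import *
from scipy.spatial.transform import Rotation as R
T=np.array(eval(sys.argv[1]));s=sense();M=R.from_quat(s["tool_rot"]).as_matrix()
print("t",s["t"],"tcp",s["tcp_pos"].round(4),"units",(M.T@(T-s["tcp_pos"])/.025).round(2),"yaw",np.arctan2(M[1,0],M[0,0]).round(3),"F",s["force"].round(1),"q6",s["q"][5].round(2),"tilt",M[:2,2].round(3),"gap",round(s["finger_gap"],3),"gf",s["gripper_force"],"Tz",s["ft_torque"].round(2))
E
python3 d.py .54,.2075,.2
```

```text
t: 2.6
tcp_pos: [0.5122, 0.0597, 0.2036]
tool_rot: [0.984, 0.179, -0.0, -0.0]
force: [0.4, -0.3, 0.1]
finger_gap: 0.994
gripper_force: 0.0
t 2.6 tcp [0.5122 0.0597 0.2036] units [ 3.12 -5.14  0.14] yaw 0.359 F [ 0.4 -0.3  0.1] q6 1.11 tilt [-0.001 -0.   ] gap 0.994 gf 0.0 Tz [-0.05 -0.05 -0.02]
```

```bash
python3 -m handwheel '[[[0.6,-1,0,0],[0.6,-1,0,0],[0.6,-1,0,0],[0.6,-1,0,0],[0.6,-0.9,0,0],[0,0,0,0],[0,0,0,0]]]' >/dev/null
python3 d.py .54,.2075,.096
```

```text
t 3.475 tcp [0.5387 0.1991 0.2035] units [ 0.17 -0.3   4.3 ] yaw 0.359 F [ 0.6 -0.7 -0.1] q6 1.37 tilt [-0.001 -0.001] gap 0.993 gf 0.0 Tz [ 0.03 -0.06  0.02]
```

```bash
python3 -m handwheel '[[[0.17,-0.3,0.5,0],[0,0,1,0],[0,0,1,0],[0,0,1,0],[0,0,0.8,0],[0,0,0,0]]]' >/dev/null
python3 d.py .54,.2075,.096
python3 -m handwheel '[[[0,0,0,0],[0,0,0,0],[0,0,0,0],[0,0,0,0],[0,0,0,0],[0,0,0,0]]]' 30 25 >/dev/null
python3 d.py .54,.2075,.096
```

```text
t 4.225 tcp [0.5388 0.2074 0.0942] units [ 0.05  0.01 -0.07] yaw 0.358 F [-0.1 -0.6  0.1] q6 1.39 tilt [-0.005 -0.001] gap 0.993 gf 0.0 Tz [ 0.01 -0.02  0.02]
t 4.975 tcp [0.5424 0.2083 0.0998] units [-0.1  -0.    0.15] yaw 0.359 F [-2.2 -1.4 13.8] q6 1.39 tilt [0.005 0.001] gap 0.353 gf 6.983220420079306 Tz [-0.02  0.49  0.03]
```

Run:
```python
from station import *
import cv2,numpy as np
from h import proj
a=snapshot("side")[0][:,:,::-1];b=snapshot("top")[0][:,:,::-1]
u,v=proj("side",[.54,.208,.12]).astype(int);print(u,v)
c=lambda im,u,v:cv2.resize(im[v-30:v+30,u-30:u+30],(400,400),interpolation=cv2.INTER_CUBIC)
cv2.imwrite("pics/g1.png",np.hstack([c(a,u,v),c(b,238,206)]))
```

```text
309 163
```

View pics/g1.png

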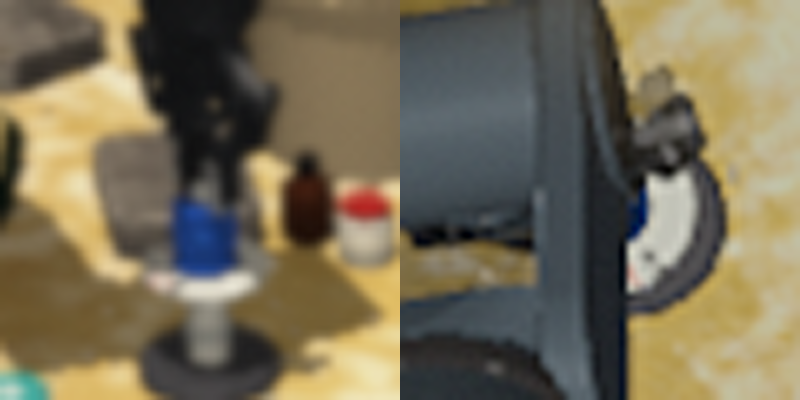

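The crop shows the fingers at the top of the sleeve rather than around it: the blue is uncovered below row 215. I'll check with depth.

```bash
python3 - <<'E'
import h,functools
h.camera_params=functools.lru_cache(h.camera_params)
from h import *
p,d=snapshot("side")
for v in range(150,180,2):
    print(v,[(lambda o,r:tuple((o+r*d[v,u]).round(3).tolist())+(int(p[v,u].sum()),int(p[v,u,2])-int(p[v,u,0])))(*ray("side",(u,v))) for u in (306,308,310,312,314)])
for z in(.1,.11,.12,.13): print(z,proj("side",[.547,.189,z]),proj("side",[.533,.227,z]))
E
python3 d.py .54,.2075,.096
```

```text
150 [(0.532, 0.229, 0.174, 63, 2), (0.532, 0.192, 0.192, 71, 1), (0.539, 0.186, 0.194, 88, -1), (0.547, 0.183, 0.194, 88, -2), (0.548, 0.158, 0.206, 69, 0)]
152 [(0.532, 0.228, 0.166, 64, 1), (0.539, 0.223, 0.167, 69, 0), (0.538, 0.182, 0.187, 94, -1), (0.62, 0.477, 0.03, 186, -13), (0.548, 0.157, 0.197, 81, -2)]
154 [(0.528, 0.213, 0.164, 82, -1), (0.539, 0.222, 0.158, 51, 0), (0.538, 0.184, 0.177, 69, 0), (0.545, 0.179, 0.178, 101, -2), (0.55, 0.165, 0.184, 65, 1)]
156 [(0.527, 0.213, 0.155, 83, -2), (0.537, 0.219, 0.15, 58, -1), (0.537, 0.182, 0.169, 100, -1), (0.545, 0.179, 0.169, 69, 2), (0.549, 0.162, 0.177, 89, -5)]
158 [(0.529, 0.221, 0.141, 98, -3), (0.538, 0.221, 0.14, 76, -1), (0.538, 0.188, 0.156, 196, -4), (0.543, 0.175, 0.162, 91, 1), (0.553, 0.181, 0.157, 144, -8)]
160 [(0.528, 0.218, 0.134, 127, -7), (0.536, 0.214, 0.134, 212, -6), (0.539, 0.192, 0.145, 259, -6), (0.544, 0.178, 0.151, 116, -1), (0.553, 0.18, 0.149, 129, -6)]
162 [(0.524, 0.205, 0.131, 166, 24), (0.533, 0.204, 0.13, 291, 7), (0.537, 0.187, 0.138, 298, -4), (0.545, 0.183, 0.139, 136, -1), (0.551, 0.175,
[... 1055 characters left out ...]
0.075, 646, -19), (0.532, 0.177, 0.078, 648, -20), (0.54, 0.172, 0.079, 647, -20), (0.547, 0.168, 0.08, 620, -21)]
178 [(0.544, 0.304, -0.005, 371, -35), (0.528, 0.197, 0.058, 435, -19), (0.536, 0.192, 0.059, 479, -18), (0.547, 0.203, 0.051, 416, -22), (0.578, 0.29, -0.004, 311, -46)]
0.1 [312.45043837 169.50312134] [306.95965191 165.82978889]
0.11 [312.37465169 167.41341346] [306.86863354 163.75965577]
0.12 [312.29840594 165.31104715] [306.77707191 161.67716639]
0.13 [312.22169692 163.19590705] [306.68496212 159.5822098 ]
t 5.125 tcp [0.5424 0.2083 0.0998] units [-0.1  -0.    0.15] yaw 0.359 F [-1.8 -0.8 14. ] q6 1.39 tilt [0.005 0.001] gap 0.356 gf 6.9786099952762015 Tz [-0.04  0.43  0.06]
```

```bash
python3 -m handwheel '[[[0,0,0,0],[0,0,0,0],[0,0,0,0],[0,0,0,0],[0,0,0,0]]]' 85 25
cat > look.py <<'E'
import sys,h,functools
h.camera_params=functools.lru_cache(h.camera_params)
from h import *
import cv2
c=[float(x) for x in sys.argv[2].split(",")]
p,d=snapshot("side");u,v=proj("side",c).astype(int)
pts=np.array([ (lambda o,r:o+r*d[j,i])(*ray("side",(i,j))) for j in range(v-30,v+30) for i in range(u-30,u+30)])
col=p[v-30:v+30,u-30:u+30].reshape(-1,3).astype(int)
dark=(col.max(1)<90)&(col.ptp(1)<25) if hasattr(col,'ptp') else (col.max(1)<90)&(np.ptp(col,axis=1)<25)
m=dark&(np.hypot(pts[:,0]-c[0],pts[:,1]-c[1])<.075)&(pts[:,2]>.085)
q=pts[m];q=q[np.argsort(q[:,2])];print(q[:25].round(3).tolist())
cv2.imwrite(sys.argv[1],cv2.resize(p[v-30:v+30,u-30:u+30,::-1],(500,500),interpolation=cv2.INTER_CUBIC))
E
python3 look.py pics/g2.png .54,.208,.12; python3 d.py .54,.2075,.096
```

```text
t: 5.75
tcp_pos: [0.5405, 0.2081, 0.0961]
tool_rot: [0.984, 0.178, -0.0, -0.0]
force: [-0.6, -0.4, 0.3]
finger_gap: 0.997
gripper_force: 0.0
[[0.556, 0.197, 0.116], [0.524, 0.221, 0.123], [0.556, 0.209, 0.124], [0.531, 0.216, 0.124], [0.527, 0.217, 0.125], [0.553, 0.217, 0.125], [0.552, 0.195, 0.127], [0.552, 0.163, 0.134], [0.532, 0.251, 0.135], [0.518, 0.246, 0.135], [0.561, 0.166, 0.136], [0.523, 0.249, 0.137], [0.527, 0.246, 0.138], [0.532, 0.25, 0.14], [0.52, 0.254, 0.141], [0.513, 0.245, 0.141], [0.528, 0.25, 0.141], [0.517, 0.243, 0.142], [0.554, 0.155, 0.143], [0.55, 0.156, 0.143], [0.523, 0.247, 0.143], [0.556, 0.16, 0.144], [0.514, 0.247, 0.145], [0.532, 0.25, 0.145], [0.553, 0.164, 0.147]]
t 5.8 tcp [0.5405 0.2081 0.0962] units [-0.03  0.02  0.01] yaw 0.359 F [-0.2 -0.2 -0.6] q6 1.39 tilt [-0. -0.] gap 0.995 gf 0.0 Tz [ 0.04  0.01 -0.04]
```

View pics/g2.png

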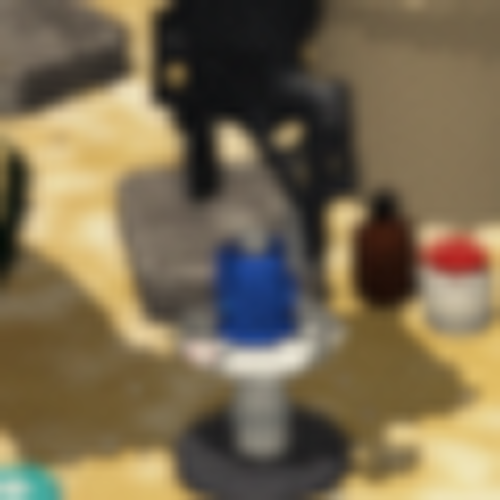

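The black finger ends are at about z=0.13 while the TCP reads 0.096, so the real tips sit about 2 cm higher than the doc suggests. That fits a close onto the top taper: 30 mm gap and 14 N upward. I'll go about 22 mm deeper and close gently.

```bash
python3 -m handwheel '[[[0,0,0.45,0],[0,0,0.45,0],[0,0,0,0],[0,0,0,0]]]' >/dev/null; python3 d.py .54,.2075,.074
python3 -m handwheel '[[[0,0,0,0],[0,0,0,0],[0,0,0,0],[0,0,0,0],[0,0,0,0]]]' 36 25 >/dev/null
python3 d.py .54,.2075,.074; python3 look.py pics/g3.png .54,.208,.12
```

```text
t 6.3 tcp [0.5406 0.2081 0.0736] units [-0.03  0.01 -0.02] yaw 0.359 F [-0.3 -0.6  0.8] q6 1.39 tilt [-0. -0.] gap 0.993 gf 0.0 Tz [-0.05 -0.   -0.02]
t 6.925 tcp [0.5404 0.2092 0.0745] units [-0.04  0.06  0.02] yaw 0.359 F [-1.8  4.6  5.1] q6 1.39 tilt [0.    0.002] gap 0.449 gf 26.23899228623486 Tz [ 0.74  0.32 -0.  ]
[[0.554, 0.191, 0.09], [0.553, 0.188, 0.097], [0.553, 0.185, 0.104], [0.544, 0.183, 0.106], [0.557, 0.185, 0.107], [0.546, 0.177, 0.109], [0.544, 0.185, 0.11], [0.54, 0.184, 0.111], [0.553, 0.186, 0.112], [0.547, 0.179, 0.113], [0.55, 0.173, 0.115], [0.548, 0.181, 0.116], [0.539, 0.182, 0.117], [0.543, 0.18, 0.117], [0.52, 0.222, 0.118], [0.554, 0.173, 0.119], [0.523, 0.237, 0.12], [0.544, 0.183, 0.12], [0.552, 0.18, 0.121], [0.521, 0.226, 0.121], [0.556, 0.177, 0.121], [0.541, 0.189, 0.123], [0.547, 0.176, 0.124], [0.536, 0.233, 0.125], [0.533, 0.224, 0.125]]
```

Gripped now, with a 38 mm gap and 26 N. I'll turn it about 63° anticlockwise.

```bash
python3 -m handwheel '[[[0,0,0,-0.5],[0,0,0,-1],[0,0,0,-1],[0,0,0,-1],[0,0,0,-1],[0,0,0,-1],[0,0,0,-1],[0,0,0,-1],[0,0,0,-1],[0,0,0,-1],[0,0,0,-1],[0,0,0,0],[0,0,0,0]]]' 36 35
python3 d.py .54,.2075,.074
python3 -m handwheel '[[[0,0,0,0],[0,0,0,0],[0,0,0,0],[0,0,0,0],[0,0,-0.6,0],[0,0,-1,0],[0,0,-1,0],[0,0,-1,0]]]' 85 35 >/dev/null; python3 d.py .52,-.15,.15
```

```text
t: 8.6
tcp_pos: [0.5399, 0.2094, 0.0746]
tool_rot: [0.746, 0.666, 0.0, -0.001]
force: [-3.5, 5.0, 5.1]
finger_gap: 0.454
gripper_force: 35.3
t 8.6 tcp [0.5399 0.2094 0.0746] units [-0.08  0.01  0.02] yaw 1.457 F [-3.5  5.   5.1] q6 0.29 tilt [-0.001  0.002] gap 0.454 gf 35.34785284346981 Tz [ 0.91  0.44 -0.12]
t 9.6 tcp [0.5409 0.2081 0.1658] units [-14.33   0.78   0.63] yaw 1.458 F [-0.7  0.3  0.4] q6 0.29 tilt [0.001 0.   ] gap 0.997 gf 0.0 Tz [ 0.01 -0.03 -0.  ]
```

```bash
python3 -m handwheel '[[[-0.9,0,0,0],[-1,0,0,0],[-1,0,0,0],[-1,0,0,0],[-1,0,0,0],[-1,0,0,0],[-1,0,0,0],[-1,0,0,0],[-1,0.2,0,0],[-1,0.2,0,0],[-1,0.2,0,0],[-1,0.2,0,0],[-1,0,0,0],[-1,0,0,0],[-0.4,0,0,0],[0,0,0,0],[0,0,0,0]]]' >/dev/null; python3 d.py .52,-.15,.088
python3 - <<'E'
import h,functools
h.camera_params=functools.lru_cache(h.camera_params)
from h import *
import cv2
t=snapshot("top")[0][:,:,::-1].copy();ctr=(.540,.2080)
def pol(z,r0,r1,n):
    mp=np.array([[h.proj("top",[ctr[0]+r*np.cos(a),ctr[1]+r*np.sin(a),z]) for a in np.linspace(1.9,4.4,400)] for r in np.linspace(r1,r0,n)]).astype(np.float32)
    return cv2.resize(cv2.remap(t,mp[...,0],mp[...,1],cv2.INTER_CUBIC),(600,int(1.5*n)))
a=np.vstack([pol(.08,.018,.046,100),pol(.128,.004,.021,60)])
b=cv2.resize(t[188:228,218:258],(360,360),interpolation=cv2.INTER_CUBIC)
cv2.imwrite("pics/p2.png",np.vstack([a,np.hstack([b,np.zeros((360,240,3),np.uint8)])]))
E
```

```text
t 11.725 tcp [ 0.5203 -0.1485  0.1641] units [-0.06 -0.    3.04] yaw 1.459 F [-0.2 -0.3  0.4] q6 -0.37 tilt [-0.  0.] gap 0.997 gf 0.0 Tz [0.02 0.06 0.04]
```

View pics/p2.png

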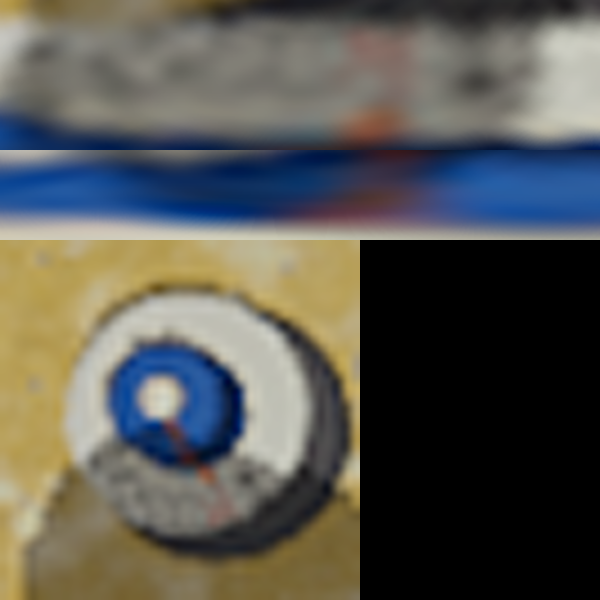

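The orange pointer is at 3.46 rad against 3.50 for the red mark, and in the raw crop it runs to the red dots, so the sleeve is on 5. Next I'll lower over the cap and grip it.

```bash
python3 -m handwheel '[[[-0.06,0,0.6,0],[0,0,0.8,0],[0,0,0.9,0],[0,0,0.6,0],[0,0,0.3,0],[0,0,0,0],[0,0,0,0]]]' >/dev/null; python3 d.py .52,-.15,.084
python3 -m handwheel '[[[0,0,0,0],[0,0,0,0],[0,0,0,0],[0,0,0,0],[0,0,0,0]]]' 40 70 >/dev/null
python3 d.py .52,-.15,.084; python3 look.py pics/g4.png .52,-.15,.13
```

```text
t 12.65 tcp [ 0.5207 -0.1511  0.0844] units [ 0.04 -0.03  0.02] yaw 1.458 F [-0.3 -0.  -0.2] q6 -0.38 tilt [ 0.001 -0.001] gap 0.993 gf 0.0 Tz [ 0.03  0.03 -0.02]
t 13.275 tcp [ 0.5204 -0.151   0.0842] units [ 0.04 -0.02  0.01] yaw 1.458 F [-1.5  0.7  3.9] q6 -0.38 tilt [ 0.001 -0.   ] gap 0.564 gf 71.31994362920523 Tz [-0.01  0.14 -0.05]
[[0.545, -0.157, 0.113], [0.546, -0.164, 0.118], [0.549, -0.165, 0.118], [0.544, -0.159, 0.119], [0.547, -0.161, 0.12], [0.55, -0.164, 0.121], [0.554, -0.164, 0.124], [0.483, -0.156, 0.125], [0.546, -0.164, 0.126], [0.485, -0.159, 0.127], [0.554, -0.161, 0.127], [0.484, -0.153, 0.127], [0.486, -0.156, 0.129], [0.547, -0.171, 0.13], [0.549, -0.166, 0.131], [0.545, -0.166, 0.132], [0.483, -0.154, 0.133], [0.486, -0.156, 0.133], [0.55, -0.165, 0.134], [0.484, -0.151, 0.134], [0.554, -0.163, 0.136], [0.545, -0.167, 0.136], [0.546, -0.154, 0.137], [0.555, -0.158, 0.137], [0.551, -0.17, 0.138]]
```

View pics/g4.png

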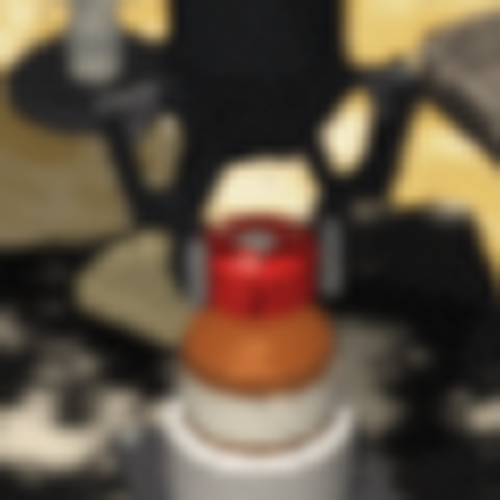

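The fingers straddle the red cap (rows 220–310), with the pads on its sides at (195,270) and (330,260). I'll press it down.

```bash
python3 -m handwheel '[[[0,0,0.12,0],[0,0,0.12,0],[0,0,0.12,0],[0,0,0.04,0],[0,0,0,0],[0,0,0,0]]]' 40 80 >/dev/null; python3 d.py .52,-.15,.074
```

```text
t 14.075 tcp [ 0.5206 -0.1511  0.0794] units [ 0.04 -0.03  0.21] yaw 1.459 F [-9.1  3.5 41.9] q6 -0.38 tilt [ 0.002 -0.002] gap 0.568 gf 86.30398079752922 Tz [ 0.66  1.63 -0.  ]
```

Down 4.8 mm at 42 N, so it's on the hard stop. I'll ease off a little and twist 60° anticlockwise.

```bash
python3 -m handwheel '[[[0,0,-0.1,0],[0,0,0,-0.5],[0,0,0,-1],[0,0,0,-1],[0,0,0,-1],[0,0,0,-1],[0,0,0,-1],[0,0,0,-1],[0,0,0,-1],[0,0,0,-1],[0,0,0,-1],[0,0,0,-0.6],[0,0,0,0],[0,0,0,0]]]' 40 80 >/dev/null; python3 d.py .52,-.15,.084
```

```text
t 15.825 tcp [ 0.5232 -0.1513  0.0795] units [ 0.13 -0.03 -0.18] yaw 2.516 F [ 1.   3.7 21. ] q6 -1.43 tilt [ 0.007 -0.002] gap 0.562 gf 83.97838806733489 Tz [0.46 0.23 0.03]
```

```bash
python3 -m handwheel '[[[0,0,-0.2,0],[0,0,-0.2,0],[0,0,-0.2,0],[0,0,0,0]]]' >/dev/null; python3 d.py .52,-.15,.148
```

```text
t 16.325 tcp [ 0.5205 -0.1508  0.0913] units [ 0.03  0.01 -2.27] yaw 2.516 F [3.1 0.9 1.2] q6 -1.43 tilt [0.001 0.   ] gap 0.563 gf 82.57580000907183 Tz [ 0.19 -0.44 -0.03]
```

Free, with no pull at the wrist. I'll lift the rest of the way.

```bash
python3 -m handwheel '[[[0,0,-0.3,0],[0,0,-0.4,0],[0,0,-0.5,0],[0,0,-0.6,0],[0,0,-0.4,0],[0,0,0,0],[0,0,0,0],[0,0,0,0],[0,0,0,0]]]' >/dev/null; python3 d.py .52,-.15,.148; python3 look.py pics/g5.png .52,-.15,.16 >/dev/null
```

```text
t 17.45 tcp [ 0.52   -0.1507  0.1459] units [ 0.02  0.02 -0.08] yaw 2.516 F [ 0.2 -0.3 -0.6] q6 -1.43 tilt [-0.001  0.   ] gap 0.565 gf 82.9125245846808 Tz [ 0.03  0.01 -0.03]
```

View pics/g5.png

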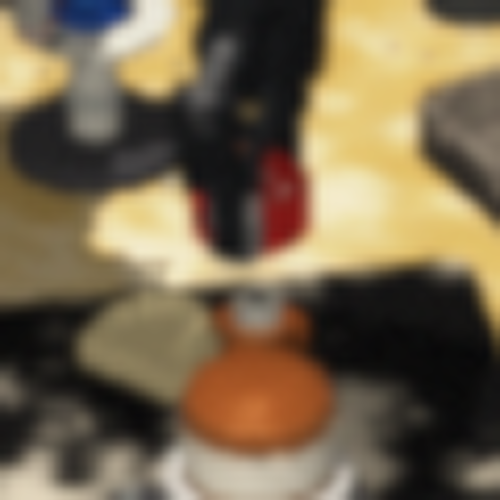

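The cap is held upright by the pads at (250,200), well above the open neck at (260,310). Its lower edge is about 47 mm above the mouth, which I get from the 66 mm lift. Handing in.

```bash
python3 -c "from station import sign_off;print(sign_off())"
```

```text
the job is handed in; nothing more can be done
None
```

The job is handed in: by the pictures the sleeve pointer is on the red 5, and the cap came free and is held upright about 5 cm above the open mouth; no verdict came back. One risk is that the wrist force peaked at 42 N (mostly on the fingers) when I pressed the cap, close to the 40 N limit for the arm or gripper body.

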